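# Screw the rocking mixer's platform down with its T-key

## Task

The rocking mixer's platform has been put back after cleaning, and its centre screw is only finger-started. Take the T-handled square key from its stand, set it in the screw fully and square, along the screw's own axis (the platform has stopped at a slant), before you turn, then screw clockwise until the head and its washer are fully down on the platform. Stand the key in its stand again, and do not knock over or shove the measuring cylinder or the dropper bottles.

Things in the scene. Friction and masses are not known exactly. Their poses are not given: they have to be found in the camera images.
- key_grip (a point): Centre of the black bar of the T-handled key, which stands upright in its stand. The bar is 100 mm long (own x axis), 18 mm thick (y) and 26 mm high (z), its centre 117 mm above the key's lower end; own z points up along the steel shank, 20 mm thick. The key is 130 mm long and weighs about 0.3 kg.
- key_tip (a point): Middle of the key's lower end, same axes as key_grip. The key's lowest 36 mm is a square bar, 17 mm across the flats, its flats parallel and square to the T bar; the last 6 mm taper to 9 mm across.
- screw_head (a point): Middle of the top of the screw's head, at the socket's mouth; own z is the screw's axis, up out of the platform. Knurled steel head 42 mm across, 30 mm high, with a square socket 19.2 mm wide and 25 mm deep, on a washer 50 mm across, 3 mm thick. This point does not turn with the screw: how the socket is turned is not given and differs between starts; feel for it or look.
- screw_seat (a point): Where the washer comes to rest on the platform; own z along the screw's axis. The head's top is 35 to 36 mm from it at the start, 33 mm when fully down: 2.1 to 3.1 rad clockwise (6 mm a turn, 0.13 N m), then a hard stop. Off angle a key enters 4 to 10 mm and wedges (ease off before turning, or it drags the screw); at the right angle it drops in 25 mm. Let go, it stays in, leaning up to 0.2 rad.
- rocker: Rocking mixer, fixed to the bench: white housing 200 by 220 mm, 56 mm high, two grey bearing cheeks with the tilt axle 86 mm above the bench; origin under its centre, x to its rear. Its platform is an aluminium tray, 228 by 258 mm, with a rim up to 40 mm above the axle, the screw in its middle.
- platform (a joint): Slant of the mixer's platform about the axle (the rocker's own y axis), rad, positive when the edge towards the rocker's own +x is lower; -0.24 to 0.24 at the start. The stopped gear motor holds it firmly.
- stand_hole0 (a point): Middle of the mouth of the round hole, 27 mm wide and 50 mm deep, in the top of the key's stand: a fixed dark steel block 80 by 80 by 60 mm. The key stands on the hole's floor, the tip 50 mm below the mouth, and may lean a few degrees.
- cylinder: Clear plastic measuring cylinder with a six-sided foot, 60 mm wide, 240 mm tall, top-heavy; origin under its middle.
- bottle_a: White dropper bottle, 34 mm wide, 97 mm tall, in a glass dish 112 mm wide; origin under its middle.
- bottle_b: Amber dropper bottle, 34 mm wide, 90 mm tall, in the same dish; origin under its middle.
Mind the look-alikes: they are no part of the job. What is meant by the part that bears key_grip is not pink, and is the larger of those in its own colour. Of the things shaped like the part that bears stand_hole0, the dark steel one is meant.

How it is judged (in metres and radians):
On the way, in this order (a step that is already met when the one before it is completed fails the run):
1. the key is fully in the socket and square on the screw's axis while the screw is still up (distance between key_tip and screw_head below 0.031 m and z of key_tip in the frame of screw_head below -0.02 m and angle between the z axis of key_tip and the z axis of screw_head, either way round below 0.09 rad and z of screw_head in the frame of screw_seat above 0.0346 m), for 0.2 s.
2. the screw is driven fully down with the key (z of screw_head in the frame of screw_seat below 0.0333 m and distance between key_tip and screw_head below 0.031 m and z of key_tip in the frame of screw_head below -0.003 m), for 0.1 s.
At the end, for the whole second after the job is handed in: The screw's head is within 0.3 mm of fully down, and the key stands at rest in the stand's hole, at least 40 mm deep and leaning less than 0.15 rad (z of screw_head in the frame of screw_seat below 0.0333 m and horizontal distance between key_tip and stand_hole0 below 0.012 m and z of key_tip in the frame of stand_hole0 below -0.04 m and angle between key_tip's own z axis and vertical below 0.15 rad and linear speed of key below 0.02 m/s); the robot touches nothing.
It fails at once if a bystander is knocked over or shoved (angle between any of cylinder, bottle_a, bottle_b's own z axis and vertical above 0.4 rad or distance of any of cylinder, bottle_a, bottle_b from where it was at the start of the episode above 0.03 m).
It also fails if it takes over 72 s, if anything falls off the work surface, if the arm or the gripper's body presses on something with over 40 N, if the wrist force passes 120 N, or if a joint passes its speed limit or range.

## Robot

A 6-joint arm with a two-finger parallel gripper is mounted at the origin on the work surface. World frame = base frame: x ahead of the robot, y to its left, z up, the work surface at z = 0. Lengths are in mm, angles in rad, forces in N, time in s.
With the tool pointing down it reaches from about 350 to 875 mm from the base axis. Payload 4.2 kg.
Tool frame: the origin (TCP) lies between the finger pads; the fingertips stand 14 mm ahead of it and the grasp point (between the pads) lies 5 mm behind it; z points along the fingers, y is the line along which they close (so a half turn about z gives the same grasp; the last joint's range is limited). The gripper opens to 85 mm and grips with 20 to 120 N. Pads are 22 mm wide; open, the fingers measure 114 mm over their backs; the gripper's body (76 mm by 85 mm) begins 54 mm behind the grasp point. The pads swing forward as they close: fully open they stand 13 mm farther back than shut.
Start: joints at [1.586, 0.385, 0.008, 0, -1.194, -0.259], TCP at [150.838, 606.504, 245.312] pointing down, gripper open.
Joint ranges: [-3.14, 3.14], [-1.21, 2.06], [-1.07, 1.41], [-3.16, 2.05], [-2.99, -0.16], [-3.1, 3.1]. Speed limits (rad/s): [2.79, 2.79, 3.14, 3.14, 3.14, 3.14].

## Interface

Orientations are given as a unit quaternion [x, y, z, w].
In Python, from bench import * gives the robot as it stands.
- The arm moves only by the tool carry_out, never from a script. Its argument "motion" is a list of rows, each a list of 7 numbers: the turn, a rotation vector about the tool's x, y, z in rad, then the shift along the tool's x, y, z in mm, then the opening, from -1 (shut) to 1 (fully open), so that 0 is half open. A call has 1 to 5 rows; each row is the pose to reach, as a shift and turn from the pose commanded when the call began, along the tool's axes at that moment; what a row does not reach only later rows make up. A row lasts 1/8 s, in which the tool goes at most 62.5 mm and 10.7 degrees, less where a joint would pass 70% of its speed; a pose out of reach is approached as far as the arm can. A call with a gripper value outside its range is refused whole. The fingers move at their own pace and stop on an object; the grip force is fixed at half the most. Time passes only in rows, so rows that repeat a pose let the fingers close. It gives the time, the measured TCP pose, the force, the opening and the grip force at its end, in the units of the state.
- read_state(): the state, without advancing time (a new reading comes with each control period).
- get_image(name): name is "scene" or "top" or "wrist"; returns a dict with "color" (384x512x3 uint8, blue, green, red), "mtx" (3x3 intrinsics, pixels), "position" and "orientation" of the camera in the world. Camera axes: x right, y down, z forward; pixel columns grow to the right and rows downward; lengths in mm; the calibration is good to about 2 mm. A picture is of the moment at which its call begins. There is no depth.
- job_done(): hands the job in; it is judged then, once.
The state is a dict: "clock": time; "joints": joint angles; "joint_vel": joint speeds; "joint_efforts": joint torques, N m; "position": TCP position; "ee_rot": TCP orientation; "contact_force": force on the tool from outside, world axes, zero at the start; "wrist_torque": the same for the moment, N m; "gripper_width": finger opening in mm; "grasp_force": force on a finger pad.
Only numpy, scipy, OpenCV 4.12 (cv2) and the standard library are available. Lean on these libraries where they do the work, as an engineer would, in place of code of your own. Each camera call takes 0.05 s, during which the arm holds its last target. There are 200 camera calls.

## Working session

There is one attempt and no reset: what is moved stays moved. The work goes in short steps, Python scripts to look and compute and a tool call to move; the robot and the scene stay as the last step left them, time stands still between calls to the robot, and variables do not carry over. Pictures are saved under pics/ and viewed, at most 10 in all, crops included, and the job is handed in when it is done.

Besides the shell and the picture viewer there is one more tool, called after ">>>" in YAML: its name, and indented under it one key for each argument. carry_out: Moves the arm, as the interface text tells. Its arguments: {"type":"object","properties":{"motion":{"type":"array"}},"required":["motion"]}

```bash
mkdir -p pics; ls; cat > h.py <<'E'
from bench import *
import numpy as np, cv2
from scipy.spatial.transform import Rotation as R
def cam(n,f=None):
    d=get_image(n)
    if f: cv2.imwrite('pics/'+f,d['color'])
    return d
def ray(d,u,v):
    r=R.from_quat(d['orientation']).apply(np.linalg.inv(d['mtx'])@[u,v,1]); return np.array(d['position']),r/np.linalg.norm(r)
def onz(d,u,v,z):
    p,r=ray(d,u,v); return p+r*(z-p[2])/r[2]
def tri(a,b):
    (p,r),(q,s)=a,b
    t=np.linalg.lstsq(np.c_[r,-s],q-p,rcond=None)[0]
    x,y=p+r*t[0],q+s*t[1]; return (x+y)/2,np.linalg.norm(x-y)
def proj(d,P):
    c=R.from_quat(d['orientation']).inv().apply(np.array(P)-d['position']); c=np.array(d['mtx'])@c; return c[:2]/c[2]
E
python3 - <<'E'
from h import *
import pickle
a=cam('scene');b=cam('top')
pickle.dump((a,b),open('ab.pkl','wb'))
cv2.imwrite('pics/s.png',cv2.resize(a['color'],(768,576)));cv2.imwrite('pics/t.png',cv2.resize(b['color'],(768,576)))
for d in(a,b):print(d['position'],R.from_quat(d['orientation']).as_matrix()[:,2],d['mtx'][0][0])
s=read_state();print(s)
E
```

```text
pics
[1208.75168317    8.00284033  836.1863803 ] [-0.68597845 -0.07801282 -0.72342765] 434.65732936030156
[ 336.76755849  -69.2780129  1015.68556305] [ 0.18454635  0.03448607 -0.98221859] 391.2116463208942
{'clock': 0.1, 'joints': array([ 1.58560967e+00,  3.85491488e-01,  6.78867773e-03, -4.54258636e-04,
       -1.19399021e+00, -2.58586875e-01]), 'joint_vel': array([-1.11298271e-03, -4.44549175e-03,  3.72818051e-03,  5.73482729e-04,
        1.80729205e-03,  9.17809192e-05]), 'joint_efforts': array([-8.93215001e-04, -3.93321884e+01,  1.88928992e+01,  4.19800177e+00,
       -2.59951696e-03,  8.51341984e-07]), 'position': array([150.71926638, 606.05816283, 244.33118956]), 'ee_rot': array([ 9.92570343e-01, -1.21668282e-01, -7.99104350e-05,  9.68269226e-04]), 'contact_force': array([-0.44783983, -0.72958772, -0.62409137]), 'wrist_torque': array([-0.01247048,  0.03931091,  0.01172053]), 'grasp_force': 0.0, 'gripper_width': 85.32660431838723}
```

View pics/s.png

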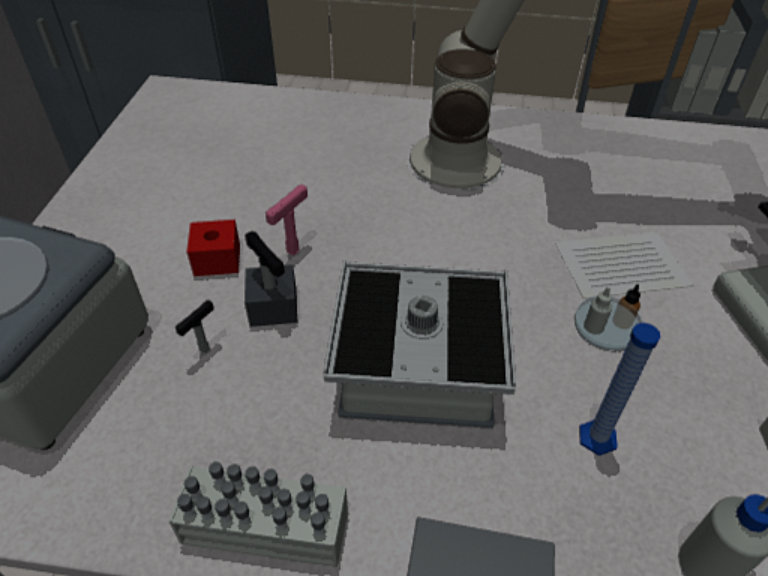

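View pics/t.png

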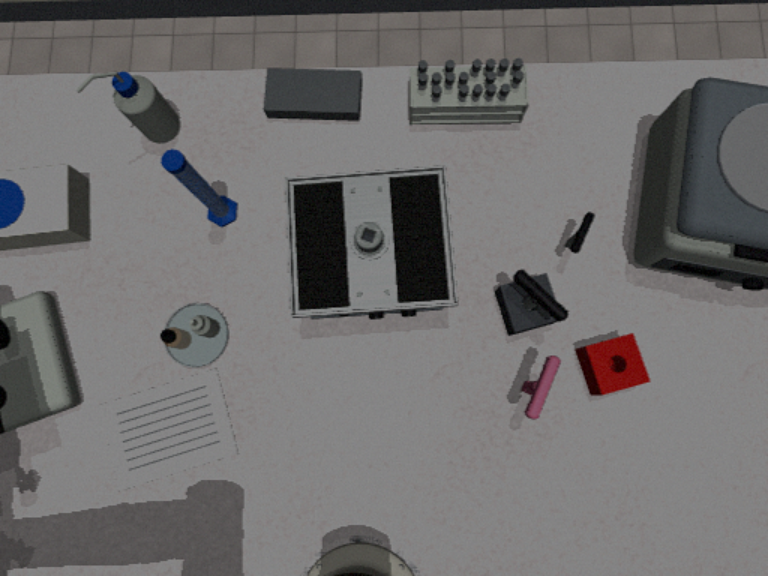

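Scene view: the key (black, larger) is in the dark stand at about (265,255). The screw is at (423,310), the cylinder at (600,440)–(645,335) and the bottles at (600,310) and (628,305). Top view: the key bar runs (520,274)–(563,314), the screw is at (369,236) and the socket appears as a dark square. The tray corners are clear in both.

```bash
python3 - <<'E'
from h import *
import pickle
a,b=pickle.load(open('ab.pkl','rb'))
k=1.5
def T(n,s,t):
    p,e=tri(ray(a,s[0]/k,s[1]/k),ray(b,t[0]/k,t[1]/k)); print(n,p.round(1),round(e,1)); return p
c=[T('c',s,t) for s,t in [((345,264),(456,304)),((508,270),(294,316)),((513,385),(289,178)),((327,377),(443,168))]]
m=sum(c)/4;print('m',m)
u=(c[2]+c[3]-c[0]-c[1]);v=(c[1]+c[2]-c[0]-c[3]);n=np.cross(u,v);print('sizes',np.linalg.norm(u)/2,np.linalg.norm(v)/2,'n',n/np.linalg.norm(n),'yaw',np.arctan2(u[1],u[0]))
T('screw',(424,303),(369,236))
e1=T('bar1',(253,237),(522,275));e2=T('bar2',(279,269),(562,314))
print(e2-e1,(e1+e2)/2,np.linalg.norm(e2-e1))
T('cyltop',(645,336),(174,160));T('cylfoot',(599,438),(222,212))
print(onz(b,172/k,336/k,90),onz(b,198/k,323/k,97))
print('stand',[onz(b,x/k,y/k,60).round() for x,y in((495,287),(508,321),(549,275),(565,318))])
for i,(d,x0,y0,w) in enumerate(((a,230,220,90),(b,490,255,90),(a,390,280,70),(b,335,200,70))):
    x0,y0,w=[int(q/k) for q in(x0,y0,w)]
    im=cv2.resize(d['color'][y0:y0+w,x0:x0+w],(300,300),interpolation=cv2.INTER_CUBIC)
    im=np.clip(im.astype(float)*1.8,0,255).astype('uint8')
    if i==0:o=[im]
    else:o.append(im)
cv2.imwrite('pics/c.png',np.vstack([np.hstack(o[:2]),np.hstack(o[2:])]))
E
```

```text
c [ 474.4 -154.4  111.2] 2.8
c [456.6 100.1 118.2] 9.2
c [680.5 110.9 122.5] 5.0
c [ 697.  -138.4  112.9] 4.1
m [577.11150654 -20.45689631 116.21950222]
sizes 223.65951076426424 252.59794128197763 n [-0.0112113  -0.03389622  0.99936247] yaw 0.05990887965759898
screw [574.7 -20.3 149.1] 4.3
bar1 [ 509.9 -264.1  180.4] 38.1
bar2 [ 459.6 -297.9   73.9] 58.0
[ -50.26892214  -33.79985086 -106.54775303] [ 484.73435413 -281.02950622  127.16319381] 122.56352690255981
cyltop [667.2 253.6 234.6] 2.4
cylfoot [665.1 256.4  -2.1] 3.6
[429.50948762 296.13375522  90.        ] [449.29519555 252.75142142  97.        ]
stand [array([ 510., -225.,   60.]), array([ 454., -244.,   60.]), array([ 530., -314.,   60.]), array([ 458., -336.,   60.])]
```

View pics/c.png

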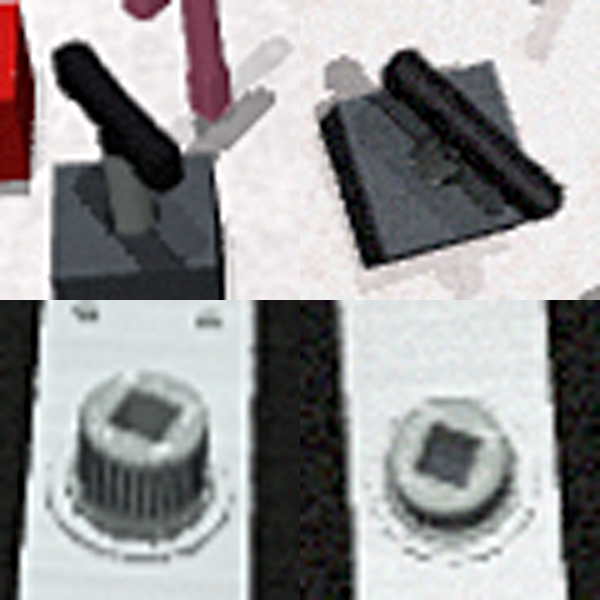

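The crops show the key bar's end caps in both views and the square socket on the head. My first bar-end matches were swapped, so I'm re-measuring.

```bash
cat > rel.py <<'E'
from h import *
def rel(p,q,grip=None):
    s=read_state(); r=R.from_quat(s['ee_rot'])
    print('turn',(r.inv()*q).as_rotvec().round(3),'shift',r.inv().apply(np.array(p)-s['position']).round(1))
def down(yaw): # tool y (closing) at world angle yaw+90, x axis at yaw
    return R.from_euler('z',yaw)*R.from_euler('x',np.pi)
E
python3 - <<'E'
from h import *
from rel import *
import pickle
a,b=pickle.load(open('ab.pkl','rb'))
def T(n,s,t):
    p,e=tri(ray(a,*s),ray(b,*t)); print(n,p.round(1),round(e,1)); return p
p=T('e1',(167.4,158),(375,209.4));q=T('e2',(185.4,180.4),(346.4,183.6))
d=q-p;print((p+q)/2,d,np.linalg.norm(d),np.arctan2(d[1],d[0]))
o=[];
so,to=np.array([260,186]),np.array([223,133]);f=300/46
S=[(108,116),(133,90),(185,102),(160,136)];U=[(127,124),(181,132),(170,185),(116,174)]
# match: by projecting
for u in U: print('top corner',onz(b,*(to+np.array(u)/f),149).round(1))
for u in S: print('scene corner',onz(a,*(so+np.array(u)/f),149).round(1))
T('socket',(282.5,203),(245.7,156.6))
w=get_image('wrist');s=read_state();r=R.from_quat(s['ee_rot'])
print('cam in tool',r.inv().apply(w['position']-s['position']),(r.inv()*R.from_quat(w['orientation'])).as_matrix().round(3),w['mtx'])
print(r.as_matrix().round(2))
yaw=np.arctan2(d[1],d[0])
for y in (yaw,yaw+np.pi):
  rel((484,-281,300),down(y)); 
rel((520,-20,420),down(0))
E
```

```text
e1 [ 454.9 -311.6  130.1] 3.2
e2 [ 516.4 -251.8  122.8] 3.2
[ 485.61289346 -281.66512383  126.4279945 ] [61.49369337 59.7987787  -7.31841379] 86.08674368676694 0.7714252898811236
top corner [587.6 -14.3 149. ]
top corner [584.5 -33.4 149. ]
top corner [565.3 -29.5 149. ]
top corner [569.5 -10.5 149. ]
scene corner [581.5 -30.6 149. ]
scene corner [568.7 -23.7 149. ]
scene corner [571.5  -6.2 149. ]
scene corner [587.7 -12.9 149. ]
socket [576.8 -20.  148.2] 3.4
cam in tool [  76.34008665   -0.95443593 -126.7661676 ] [[-0.001 -0.954 -0.301]
 [ 1.    -0.001 -0.   ]
 [-0.    -0.301  0.954]] [[327.72902217   0.         253.61444338]
 [  0.         327.72902217 188.80968719]
 [  0.           0.           1.        ]]
[[ 0.97 -0.24 -0.  ]
 [-0.24 -0.97 -0.  ]
 [ 0.    0.   -1.  ]]
turn [ 2.000e-03  1.000e-03 -1.015e+00] shift [537.7 780.5 -54.2]
turn [ 1.000e-03 -2.000e-03  2.126e+00] shift [537.7 780.5 -54.2]
turn [ 0.002  0.    -0.244] shift [ 509.6  518.7 -174.6]
```

Bar centre is (485.6, -281.7, 126.4), which matches the expected z of 127, with yaw 0.77. The socket is at (577, -20, 148), turned about -0.18. Next I look at the mixer from above with the wrist camera.

>>> carry_out:
  motion:
    - [0, 0, 0, 45, 38, -20, 1]
    - [0, 0, 0, 90, 76, -40, 1]
    - [0, 0, 0, 135, 114, -60, 1]
    - [0, 0, 0, 180, 152, -80, 1]
    - [0, 0, 0, 225, 190, -100, 1]

```text
clock: 0.78
position: [324.0, 366.0, 345.9]
ee_rot: [0.993, -0.121, -0.0, 0.0]
contact_force: [0.7, 0.7, 0.7]
gripper_width: 85.0
grasp_force: 0.0
```

>>> carry_out:
  motion:
    - [0, 0, 0, 45, 38, -10, 1]
    - [0, 0, 0, 90, 77, -20, 1]
    - [0, 0, 0, 135, 116, -30, 1]
    - [0, 0, 0, 180, 155, -35, 1]
    - [0, 0, 0, 225, 194, -35, 1]

```text
clock: 1.4
position: [495.7, 123.5, 380.8]
ee_rot: [0.993, -0.121, 0.0, -0.0]
contact_force: [1.0, 0.6, -0.1]
gripper_width: 85.6
grasp_force: 0.0
```

>>> carry_out:
  motion:
    - [0, 0, -0.12, 45, 38, 0, 1]
    - [0, 0, -0.244, 90, 77, 0, 1]
    - [0, 0, -0.244, 136, 115, 0, 1]
    - [0, 0, -0.244, 136, 115, 0, 1]

```text
clock: 1.9
position: [600.4, -22.3, 378.0]
ee_rot: [1.0, -0.003, -0.002, 0.0]
contact_force: [-0.9, 0.8, -0.2]
gripper_width: 85.4
grasp_force: 0.0
```

```bash
python3 - <<'E'
from h import *
import pickle
s=read_state();print(s['clock'],s['position'],s['joints'].round(2))
w=cam('wrist');pickle.dump(w,open('w1.pkl','wb'))
im=np.clip(cv2.resize(w['color'],(800,600),interpolation=cv2.INTER_CUBIC).astype(float)*1.6,0,255)
cv2.imwrite('pics/w1.png',im)
E
```

```text
1.9 [600.40688901 -22.34279598 377.97903344] [ 0.23  0.29  0.19 -0.   -1.48  1.33][ WARN:0@1.358] global loadsave.cpp:1063 imwrite_ Unsupported depth image for selected encoder is fallbacked to CV_8U.
```

View pics/w1.png

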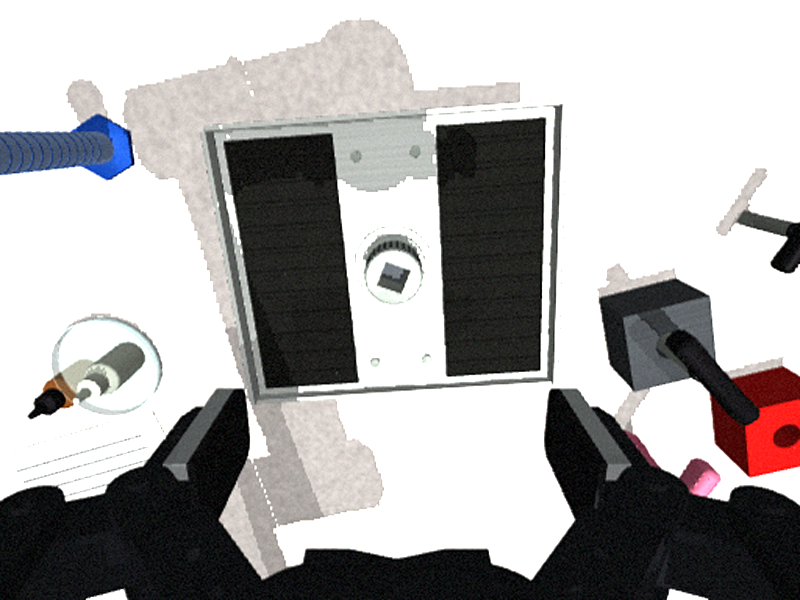

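The wrist view shows the whole tray. The outer rim corners are about (205,130), (560,106), (553,380) and (253,400), the socket is near (393,277), and the key stands at right. I'll enlarge the tray to get sharper corners for solvePnP.

```bash
python3 - <<'E'
from h import *
import pickle
w=pickle.load(open('w1.pkl','rb'))
c=w['color'][60:264,122:366]
im=cv2.resize(c,None,fx=2.9,fy=2.9,interpolation=cv2.INTER_CUBIC)
cv2.imwrite('pics/w1c.png',np.clip(im.astype(float)*1.1,0,255).astype('uint8'))
# socket zoom
E
```

```text
(no output)
```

View pics/w1c.png

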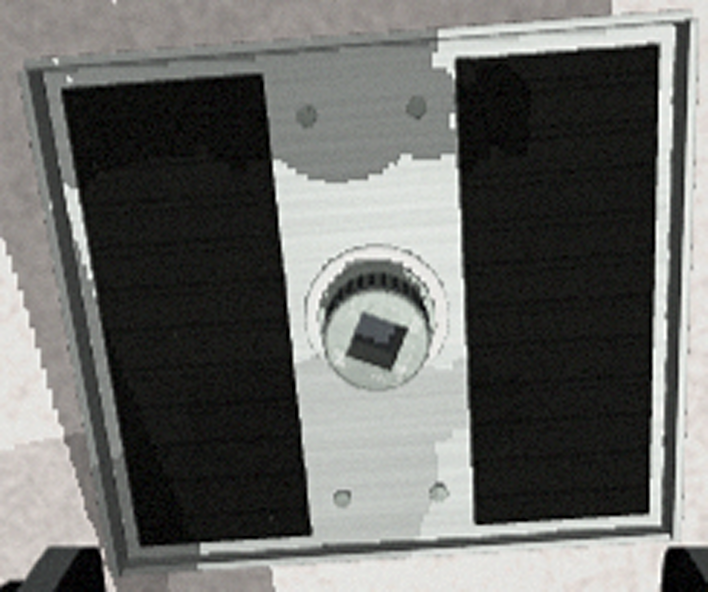

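The enlarged corners are TL(22,60), TR(694,12), BR(681,540) and BL(119,573). The socket corners are (363,311), (408,330), (393,372) and (346,356).

```bash
python3 - <<'E'
from h import *
import pickle
w=pickle.load(open('w1.pkl','rb'))
nat=lambda L:(np.array(L,float)+.5)/2.9-.5+[122,60]
im=nat([(22,60),(694,12),(681,540),(119,573)])
ob=np.array([(114,129,0),(114,-129,0),(-114,-129,0),(-114,129,0)],float)
ok,rv,t=cv2.solvePnP(ob,im,w['mtx'],None)
pr=cv2.projectPoints(ob,rv,t,w['mtx'],None)[0][:,0]-im;print('res',pr.round(2))
Q=R.from_quat(w['orientation']);P=Q*R.from_rotvec(rv.ravel());c=Q.apply(t.ravel())+w['position']
M=P.as_matrix();print('centre',c,'normal',M[:,2],'x',M[:,0],'yaw',np.arctan2(M[1,0],M[0,0]))
print('slant(+ = +x lower)',np.arcsin(-M[2,0]),'side',M[2,1])
# socket ray -> closest pt to axis
sc=nat([(363,311),(408,330),(393,372),(346,356)]);m=sc.mean(0)
hp,e=tri(ray(w,*m),(c,M[:,2]));print('head',hp,e,'above rim',(hp-c)@M[:,2])
g=[]
for s in sc:
    p,r=ray(w,*s);q=p+r*((hp-p)@M[:,2])/(r@M[:,2]);g.append(M.T@(q-hp))
g=np.array(g);print(g.round(1))
d=[g[1]-g[0],g[2]-g[1],g[3]-g[2],g[0]-g[3]]
print('edge ang mod pi/2 in platform',[((np.arctan2(v[1],v[0])+np.pi/4)%(np.pi/2)-np.pi/4).round(3) for v in d],[np.linalg.norm(v).round(1) for v in d])
E
```

```text
res [[ 0.46  0.31]
 [ 0.41 -1.03]
 [-1.32  0.38]
 [ 0.29  0.51]]
centre [576.75029461 -19.058435   115.43399539] normal [-0.02867871  0.00874745  0.99955041] x [0.9974228  0.06604191 0.02803971] yaw 0.06611604796605648
slant(+ = +x lower) -0.028043386889397844 side -0.010618900859376362
head [575.88960161 -18.95925423 145.15796165] 0.3222654319340042 above rim 29.736153688923086
[[ 13.1   4.5  -0. ]
 [  4.1 -12.4  -0. ]
 [-12.8  -5.4  -0. ]
 [ -4.8  12.7  -0. ]]
edge ang mod pi/2 in platform [np.float64(-0.484), np.float64(-0.394), np.float64(-0.416), np.float64(-0.428)] [np.float64(19.1), np.float64(18.3), np.float64(19.7), np.float64(19.6)]
```

>>> carry_out:
  motion:
    - [0, 0, 0, -8, 0, 46, 1]
    - [0, 0, 0, -16, 0, 92, 1]
    - [0, 0, 0, -25, 0, 138, 1]
    - [0, 0, 0, -25, 0, 138, 1]

```text
clock: 2.45
position: [571.0, -18.6, 239.3]
ee_rot: [1.0, 0.001, -0.004, 0.001]
contact_force: [0.3, -0.3, 1.0]
gripper_width: 85.1
grasp_force: 0.0
```

```bash
python3 - <<'E'
from h import *
import pickle
w=cam('wrist');pickle.dump(w,open('w2.pkl','wb'))
u=proj(w,(576,-19,146));x,y=[int(round(q)) for q in u];print(x,y,read_state()['position'])
c=w['color'][y-37:y+37,x-50:x+50]
cv2.imwrite('pics/w2.png',cv2.resize(c,(800,592),interpolation=cv2.INTER_CUBIC))
E
```

```text
256 191 [573.61897369 -18.60053659 242.560142  ]
```

View pics/w2.png

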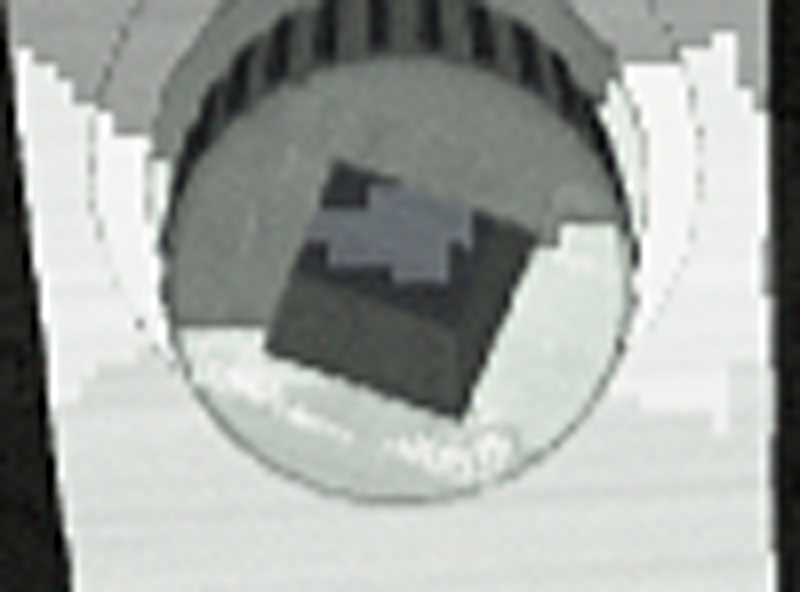

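The socket is clear, with corners (332,160), (540,240), (462,416) and (268,350). The head circle spans columns 168–636.

```bash
python3 - <<'E'
from h import *
from rel import *
import pickle
w=pickle.load(open('w2.pkl','rb'))
nat=lambda L:(np.array(L,float)+.5)/8-.5+[206,154]
sc=nat([(332,160),(540,240),(462,416),(268,350)])
n=np.array([-.025,0,1]);n/=np.linalg.norm(n)
for z in(145,148):
    g=[]
    ctr=onz(w,*sc.mean(0),z)
    for s in sc:
        p,r=ray(w,*s);g.append(p+r*((ctr-p)@n)/(r@n))
    d=np.diff(np.array(g+g[:1]),axis=0)
    hw=onz(w,*nat([(168,270)])[0],z)-onz(w,*nat([(636,270)])[0],z)
    print(z,ctr.round(1),[((np.arctan2(v[1],v[0])+np.pi/4)%(np.pi/2)-np.pi/4).round(3) for v in d],np.linalg.norm(d,axis=1).round(1),'head',np.linalg.norm(hw).round(1))
s=read_state();print(s['position'],s['joints'].round(2))
rel((485.6,-281.7,230),down(.771)); rel((485.6,-281.7,128.5),down(.771))
E
```

```text
145 [576.1 -18.9 145. ] [np.float64(-0.382), np.float64(-0.381), np.float64(-0.351), np.float64(-0.318)] [19.7 18.  18.5 18.6] head 41.3
148 [577.1 -18.8 148. ] [np.float64(-0.382), np.float64(-0.381), np.float64(-0.351), np.float64(-0.318)] [19.4 17.8 18.3 18.4] head 40.8
[573.61897369 -18.60053659 242.560142  ] [ 0.25  0.3  -0.12  0.   -1.15  1.32]
turn [ 0.001  0.002 -0.769] shift [-88.6 262.9  13. ]
turn [ 0.001  0.002 -0.769] shift [-88.4 262.8 114.5]
```

>>> carry_out:
  motion:
    - [0, 0, -0.16, -15, 55, 4, 1]
    - [0, 0, -0.32, -35, 110, 8, 1]
    - [0, 0, -0.48, -55, 165, 12, 1]
    - [0, 0, -0.64, -75, 215, 13, 1]
    - [0, 0, -0.77, -88, 263, 13, 1]

```text
clock: 3.12
position: [487.3, -284.2, 233.1]
ee_rot: [0.926, 0.378, 0.002, 0.002]
contact_force: [0.8, 0.5, -1.0]
gripper_width: 85.6
grasp_force: 0.0
```

```bash
python3 - <<'E'
from h import *
from rel import *
w=cam('wrist')
u=proj(w,(485.6,-281.7,127));print(u)
c=w['color'];im=np.clip(cv2.resize(c,(640,480)).astype(float)*1.5,0,255).astype('uint8')
cv2.imwrite('pics/k.png',im)
import pickle;pickle.dump(w,open('w3.pkl','wb'))
rel((485.6,-281.7,128.5),down(.771))
E
```

```text
[250.36572735 193.50772848]
turn [ 0.007 -0.001  0.004] shift [  4.3  -5.8 104.5]
```

View pics/k.png

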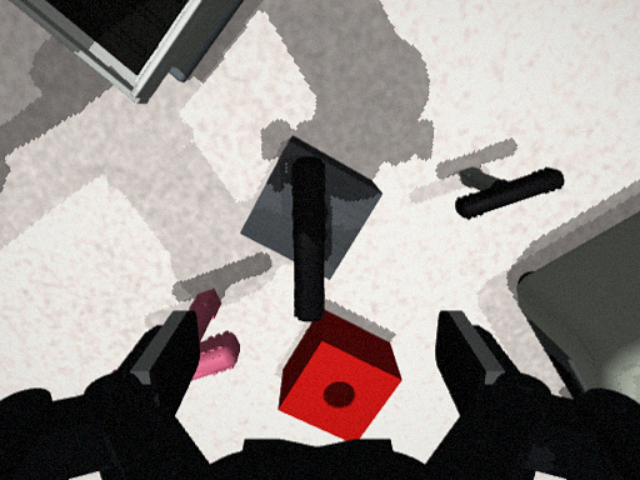

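The key bar runs vertically in the image, from (308,157) to (310,320), so it lies along tool x within 3 px of where I predicted. The fingers straddle it clear of everything else.

>>> carry_out:
  motion:
    - [0, 0, 0, 2, -4, 30, 1]
    - [0, 0, 0, 2, -4, 55, 1]
    - [0, 0, 0, 2, -4, 55, 1]
    - [0, 0, 0, 2, -4, 55, 1]

```text
clock: 3.68
position: [486.7, -278.4, 176.9]
ee_rot: [0.927, 0.376, 0.002, 0.002]
contact_force: [-1.3, 0.7, -0.6]
gripper_width: 85.5
grasp_force: 0.0
```

```bash
python3 - <<'E'
from h import *
from rel import *
import pickle
w=pickle.load(open('w3.pkl','rb'))
p=onz(w,247.2,190.6,127);print(p)
s=read_state();print(s['position'])
rel((p[0],p[1],129),down(.771))
E
```

```text
[ 485.58882022 -278.41183604  127.        ]
[ 486.72320898 -278.3641052   176.94673287]
turn [ 0.005 -0.002  0.   ] shift [-0.9 -1.  47.9]
```

>>> carry_out:
  motion:
    - [0.005, 0, 0, -1, -1, 25, 1]
    - [0.005, 0, 0, -1, -1, 48, 1]
    - [0.005, 0, 0, -1, -1, 48, 1]
    - [0.005, 0, 0, -1, -1, 48, 0]
    - [0.005, 0, 0, -1, -1, 48, -1]

```text
clock: 4.3
position: [484.4, -278.2, 128.0]
ee_rot: [0.927, 0.376, 0.0, -0.001]
contact_force: [0.7, 0.3, 0.0]
gripper_width: 51.6
grasp_force: 0.0
```

>>> carry_out:
  motion:
    - [0, 0, 0, 0, 0, 0, -1]
    - [0, 0, 0, 0, 0, 0, -1]
    - [0, 0, 0, 0, 0, 0, -1]

```text
clock: 4.68
position: [484.2, -278.3, 127.1]
ee_rot: [0.927, 0.376, -0.0, -0.001]
contact_force: [0.2, -0.6, 3.0]
gripper_width: 16.8
grasp_force: 62.3
```

>>> carry_out:
  motion:
    - [0, 0, 0, 0, 0, -20, -1]
    - [0, 0, 0, 0, 0, -50, -1]
    - [0, 0, 0, 0, 0, -95, -1]
    - [0, 0, 0, 0, 0, -145, -1]
    - [0, 0, 0, 0, 0, -180, -1]

```text
clock: 5.3
position: [483.6, -278.3, 307.6]
ee_rot: [0.927, 0.376, -0.001, -0.003]
contact_force: [0.1, 0.3, -3.6]
gripper_width: 16.9
grasp_force: 61.5
```

```bash
python3 - <<'E'
from h import *
from rel import *
import pickle
a=cam('scene');b=cam('top')
s=read_state();print(s['position'],s['contact_force'].round(1),s['gripper_width'])
r=R.from_quat(s['ee_rot']);P=s['position'];tip=P+r.apply([0,0,117])
print(tip,proj(a,tip),proj(b,tip),proj(a,P),proj(b,P))
pickle.dump((a,b,tip),open('lift.pkl','wb'))
o=[]
for d in(a,b):
    x,y=[int(v) for v in proj(d,P+r.apply([0,0,60]))]
    c=d['color'][max(0,y-50):y+50,x-40:x+40];print(x-40,max(0,y-50));o.append(np.clip(cv2.resize(c,(400,500),interpolation=cv2.INTER_CUBIC).astype(float)*1.6,0,255))
cv2.imwrite('pics/l.png',np.hstack(o).astype('uint8'))
E
```

```text
[ 485.19054805 -279.08331282  310.04696601] [ 0.3  0.3 -2.8] 16.998825080047148
[ 485.58958575 -278.94243194  193.04773131] [173.07367113 147.42354792] [365.82388322 191.24565348] [165.83348812 103.90453924] [381.78015832 179.90183737]
129 77
333 136
```

View pics/l.png

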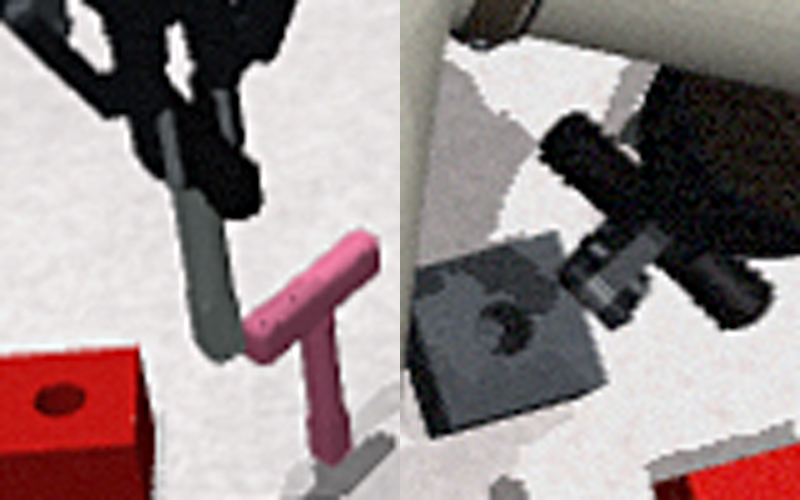

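The tip in the scene view is at about (172.4,148), against a predicted (173.1,147.4), so the key hangs along the tool axis. The stand hole shows in the top view at about (353.6,201.4).

```bash
cat >> rel.py <<'E'
def key(c,depth,yaw,sl=-.025,L=117):
    # tip at c minus depth along screw axis; returns TCP pose
    q=R.from_euler('y',sl)*down(yaw); n=-q.as_matrix()[:,2]
    return np.array(c)+n*(L-depth),q
C=(576.3,-18.9,145.5)
E
python3 - <<'E'
from rel import *
import pickle
a,b,t=pickle.load(open('lift.pkl','rb'));print('hole',onz(b,353.6,201.4,60))
print(key(C,0,-.36)); rel(*key(C,-40,-.36)); rel(*key(C,-12,-.36))
E
```

```text
hole [ 484.6302564  -281.80326953   60.        ]
(array([573.37530468, -18.9       , 262.4634394 ]), Rotation.from_matrix(array([[ 9.35604371e-01, -3.52164153e-01,  2.49973959e-02],
                            [-3.52274233e-01, -9.35896824e-01, -1.14491749e-16],
                            [ 2.33949834e-02, -8.80593848e-03, -9.99687516e-01]])))
turn [-0.006  0.022  1.13 ] shift [ 243.7 -126.     8.2]
turn [-0.006  0.022  1.13 ] shift [ 244.2 -125.6   36.2]
```

>>> carry_out:
  motion:
    - [0, 0, 0.17, 45, -24, 2, -1]
    - [0, 0, 0.34, 95, -50, 4, -1]
    - [0, 0, 0.51, 148, -76, 6, -1]
    - [0, 0, 0.68, 200, -103, 7, -1]
    - [0, 0.01, 0.85, 244, -126, 8, -1]

```text
clock: 6.02
position: [570.6, -15.9, 295.9]
ee_rot: [0.999, -0.042, 0.0, -0.004]
contact_force: [0.8, -1.9, -2.8]
gripper_width: 16.9
grasp_force: 61.5
```

>>> carry_out:
  motion:
    - [0, 0, 0.14, 0, 0, 0, -1]
    - [0, 0, 0.28, 0, 0, 0, -1]
    - [0, 0, 0.28, 0, 0, 0, -1]

```text
clock: 6.4
position: [570.2, -17.9, 296.3]
ee_rot: [0.984, -0.178, -0.0, -0.003]
contact_force: [0.0, -0.6, -3.2]
gripper_width: 17.0
grasp_force: 61.3
```

```bash
python3 - <<'E'
from rel import *
s=read_state();print(s['position'],s['contact_force'].round(1),s['wrist_torque'].round(2),s['gripper_width'])
rel(*key(C,-12,-.36))
a=cam('scene');tip=s['position']+R.from_quat(s['ee_rot']).apply([0,0,117]);print(tip,proj(a,tip))
w=cam('wrist')
def crop(d,p,f=5,h=40):
    x,y=[int(v) for v in p];print(x-h,y-h);return np.clip(cv2.resize(d['color'][y-h:y+h,x-h:x+h],None,fx=f,fy=f,interpolation=cv2.INTER_CUBIC).astype(float)*1.2,0,255)
cv2.imwrite('pics/m.png',np.hstack([crop(a,proj(a,tip)),crop(w,proj(w,tip))]).astype('uint8'))
print(proj(w,tip))
E
```

```text
[570.24556848 -17.92066356 296.34020915] [ 0.  -0.6 -3.2] [-0.05 -0.02  0.02] 16.971023172359036
turn [0.002 0.025 0.002] shift [ 3.   0.1 21.9]
[570.32282329 -17.12115825 179.34296635] [284.15953268 190.90180267]
244 150
214 148
[254.77950102 188.10008052]
```

View pics/m.png

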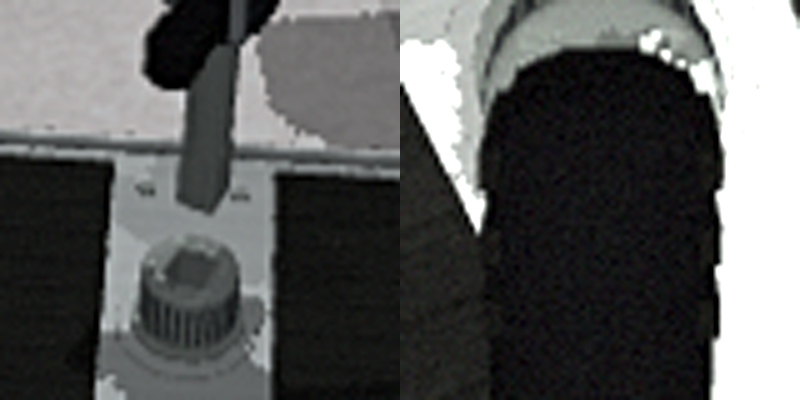

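The tip is at (284,190.6) in the scene view, as predicted, and its edges look aligned with the socket. I'll tilt to the axis and descend.

>>> carry_out:
  motion:
    - [0.002, 0.025, 0.002, 3, 0, 8, -1]
    - [0.002, 0.025, 0.002, 3, 0, 16, -1]
    - [0.002, 0.025, 0.002, 3, 0, 22, -1]
    - [0.002, 0.025, 0.002, 3, 0, 22, -1]

```text
clock: 7.0
position: [574.0, -19.2, 276.1]
ee_rot: [0.984, -0.18, 0.014, -0.002]
contact_force: [0.1, -0.9, -2.6]
gripper_width: 17.2
grasp_force: 61.3
```

```bash
cat > chk.py <<'E'
from rel import *
import sys
s=read_state();r=R.from_quat(s['ee_rot']);n=-r.as_matrix()[:,2];tip=s['position']-117*n
x=r.as_matrix()[:,0]
print('t',round(s['clock'],2),'tip',tip.round(1),'n',n.round(3),'yaw',np.arctan2(x[1],x[0]).round(3),'F',s['contact_force'].round(1),'T',s['wrist_torque'].round(2),'g',round(s['gripper_width'],1),'j',s['joints'].round(2))
N=R.from_euler('y',-.025).apply([0,0,1]);d=tip-np.array(C);print('depth',-(d@N),'lat',(d-(d@N)*N).round(1))
E
python3 chk.py; python3 -c "
from rel import *
rel(*key(C,5,-.36))"
```

```text
t 7.0 tip [577.2 -19.3 159.2] n [-0.028  0.     1.   ] yaw -0.362 F [ 0.1 -0.9 -2.6] T [-0.08  0.13  0.01] g 17.2 j [ 0.25  0.26 -0.09  0.01 -1.19  0.95]
depth -13.65546762036566 lat [ 1.3 -0.4  0. ]
turn [-0.001 -0.003 -0.002] shift [-1.   0.  18.7]
```

>>> carry_out:
  motion:
    - [0, -0.003, 0, -1, 0, 4, -1]
    - [0, -0.003, 0, -1, 0, 8, -1]
    - [0, -0.003, 0, -1, 0, 12, -1]
    - [0, -0.003, 0, -1, 0, 16, -1]
    - [0, -0.003, 0, -1, 0, 18, -1]

```text
clock: 7.62
position: [574.4, -18.8, 259.2]
ee_rot: [0.984, -0.18, 0.014, -0.003]
contact_force: [0.7, -0.3, -0.7]
gripper_width: 16.6
grasp_force: 61.7
```

```bash
python3 chk.py
```

```text
t 7.62 tip [577.6 -18.8 142.2] n [-0.028 -0.001  1.   ] yaw -0.362 F [ 0.7 -0.3 -0.7] T [-0.1  -0.07 -0.06] g 16.6 j [ 0.25  0.28 -0.12  0.01 -1.15  0.95]
depth 3.3287275756036108 lat [1.3 0.1 0. ]
```

>>> carry_out:
  motion:
    - [0, 0, 0, -1, 0, 3, -1]
    - [0, 0, 0, -1, 0, 6, -1]
    - [0, 0, 0, -1, 0, 9, -1]
    - [0, 0, 0, -1, 0, 10, -1]

```text
clock: 8.12
position: [574.1, -18.5, 249.4]
ee_rot: [0.984, -0.18, 0.014, -0.003]
contact_force: [3.9, -1.2, 0.3]
gripper_width: 17.3
grasp_force: 61.6
```

```bash
python3 chk.py
```

```text
t 8.12 tip [577.6 -18.4 132.4] n [-0.029 -0.001  1.   ] yaw -0.362 F [ 3.9 -1.2  0.3] T [-0.5  -1.26 -0.05] g 17.3 j [ 0.25  0.28 -0.14  0.01 -1.12  0.95]
depth 13.094307344077649 lat [0.9 0.5 0. ]
```

>>> carry_out:
  motion:
    - [0, 0, 0, 1.5, 0, 3, -1]
    - [0, 0, 0, 1.5, 0, 6, -1]
    - [0, 0, 0, 1.5, 0, 9, -1]
    - [0, 0, 0, 1.5, 0, 10, -1]

```text
clock: 8.62
position: [575.1, -19.1, 240.1]
ee_rot: [0.984, -0.18, 0.014, -0.003]
contact_force: [0.0, -0.9, 6.3]
gripper_width: 16.9
grasp_force: 62.6
```

```bash
python3 chk.py
```

```text
t 8.62 tip [578.3 -19.  123.2] n [-0.028 -0.     1.   ] yaw -0.362 F [ 0.  -0.9  6.3] T [-0.17 -0.06  0.01] g 16.9 j [ 0.25  0.29 -0.15  0.01 -1.11  0.95]
depth 22.38274285262785 lat [ 1.5 -0.1  0. ]
```

>>> carry_out:
  motion:
    - [0, 0, 0, 0, 0, 1, -1]
    - [0, 0, 0, 0, 0, 2, -1]
    - [0, 0, 0, 0, 0, 2, -1]

```text
clock: 9.0
position: [575.2, -19.1, 240.0]
ee_rot: [0.984, -0.18, 0.014, -0.003]
contact_force: [-2.2, 0.1, 11.5]
gripper_width: 17.2
grasp_force: 63.2
```

```bash
python3 chk.py
```

```text
t 9.0 tip [578.7 -19.1 123.1] n [-0.029 -0.     1.   ] yaw -0.361 F [-2.2  0.1 11.5] T [-0.02  0.56 -0.05] g 17.2 j [ 0.25  0.29 -0.15  0.01 -1.1   0.95]
depth 22.492322028215586 lat [ 1.8 -0.2  0. ]
```

The key is bottomed: it stopped at depth with 11 N up and little side load. Now I turn clockwise, following the thread.

>>> carry_out:
  motion:
    - [0, 0, 0.16, 0, 0, 0, -1]
    - [0, 0, 0.32, 0, 0, 0.2, -1]
    - [0, 0, 0.48, 0, 0, 0.4, -1]
    - [0, 0, 0.64, 0, 0, 0.6, -1]
    - [0, 0, 0.8, 0, 0, 0.7, -1]

```text
clock: 9.62
position: [575.6, -20.1, 239.4]
ee_rot: [0.835, -0.55, 0.013, -0.007]
contact_force: [0.5, -3.5, 10.1]
gripper_width: 16.9
grasp_force: 63.2
```

```bash
python3 chk.py
```

```text
t 9.62 tip [579.1 -20.3 122.5] n [-0.03   0.002  1.   ] yaw -1.166 F [ 0.5 -3.5 10.1] T [-1.32 -0.    0.1 ] g 16.9 j [ 0.25  0.29 -0.15  0.01 -1.1   0.15]
depth 23.091652031053762 lat [ 2.3 -1.4  0.1]
```

>>> carry_out:
  motion:
    - [0, 0, 0.16, 0, 0, 0.1, -1]
    - [0, 0, 0.32, 0, 0, 0.3, -1]
    - [0, 0, 0.48, 0, 0, 0.4, -1]
    - [0, 0, 0.64, 0, 0, 0.6, -1]
    - [0, 0, 0.8, 0, 0, 0.7, -1]

```text
clock: 10.25
position: [575.0, -20.6, 238.6]
ee_rot: [-0.555, 0.832, -0.009, 0.011]
contact_force: [-1.0, -4.0, 11.1]
gripper_width: 16.9
grasp_force: 63.1
```

```bash
python3 chk.py
```

```text
t 10.25 tip [578.2 -21.  121.7] n [-0.028  0.003  1.   ] yaw -1.966 F [-1.  -4.  11.1] T [-1.46  0.47  0.1 ] g 16.9 j [ 0.25  0.29 -0.15  0.01 -1.1  -0.65]
depth 23.84531337963859 lat [ 1.3 -2.1  0. ]
```

>>> carry_out:
  motion:
    - [0, 0, 0.15, 0, 0, 0.1, -1]
    - [0, 0, 0.3, 0, 0, 0.3, -1]
    - [0, 0, 0.45, 0, 0, 0.4, -1]
    - [0, 0, 0.6, 0, 0, 0.6, -1]
    - [0, 0, 0.75, 0, 0, 0.7, -1]

```text
clock: 10.88
position: [574.2, -20.6, 237.9]
ee_rot: [-0.211, 0.977, -0.004, 0.013]
contact_force: [-2.4, -4.2, 12.0]
gripper_width: 16.8
grasp_force: 63.3
```

```bash
python3 chk.py
```

```text
t 10.88 tip [577.3 -21.  120.9] n [-0.026  0.003  1.   ] yaw -2.715 F [-2.4 -4.2 12. ] T [-1.42  1.1   0.23] g 16.8 j [ 0.25  0.29 -0.15  0.01 -1.1  -1.4 ]
depth 24.580269671277843 lat [ 0.4 -2.1  0. ]
```

>>> carry_out:
  motion:
    - [0, 0, 0.12, 0, 0, 0.1, -1]
    - [0, 0, 0.24, 0, 0, 0.2, -1]
    - [0, 0, 0.36, 0, 0, 0.3, -1]

```text
clock: 11.25
position: [574.5, -20.1, 238.1]
ee_rot: [-0.038, 0.999, -0.002, 0.013]
contact_force: [-3.8, -2.7, 12.8]
gripper_width: 16.8
grasp_force: 104.1
```

```bash
python3 chk.py
```

```text
t 11.25 tip [577.6 -20.6 121.1] n [-0.027  0.004  1.   ] yaw -3.065 F [-3.8 -2.7 12.8] T [-0.88  1.35  2.66] g 16.8 j [ 0.25  0.29 -0.15  0.01 -1.1  -1.75]
depth 24.40449972688101 lat [ 0.7 -1.7  0. ]
```

Torque jumped to 2.7 N m and the depth stopped increasing at 2.2 mm of travel. That is the hard stop, so I hold briefly and then ease off.

>>> carry_out:
  motion:
    - [0, 0, 0, 0, 0, 0, -1]
    - [0, 0, 0, 0, 0, 0, -1]
    - [0, 0, -0.06, 0, 0, -0.5, -1]
    - [0, 0, -0.1, 0, 0, -1, -1]

```text
clock: 11.75
position: [574.2, -20.0, 238.1]
ee_rot: [-0.088, 0.996, -0.002, 0.013]
contact_force: [-2.6, -2.3, 8.1]
gripper_width: 17.0
grasp_force: 74.9
```

```bash
python3 chk.py
```

```text
t 11.75 tip [577.3 -20.3 121.1] n [-0.026  0.003  1.   ] yaw -2.965 F [-2.6 -2.3  8.1] T [-1.13  0.69  0.86] g 17.0 j [ 0.25  0.29 -0.15  0.01 -1.1  -1.65]
depth 24.380702395032028 lat [ 0.4 -1.4  0. ]
```

>>> carry_out:
  motion:
    - [0, 0, -0.05, 0, 0, 0, -1]
    - [0, 0, -0.05, 0, 0, -3, -1]
    - [0, 0, -0.05, 0, 0, -7, -1]
    - [0, 0, -0.05, 0, 0, -13, -1]
    - [0, 0, -0.05, 0, 0, -19, -1]

```text
clock: 12.38
position: [569.3, -18.5, 240.2]
ee_rot: [-0.108, 0.994, 0.001, 0.003]
contact_force: [12.2, -5.8, -48.1]
gripper_width: 17.7
grasp_force: 62.6
```

```bash
python3 chk.py
```

```text
t 12.38 tip [569.9 -18.1 123.2] n [-0.005 -0.003  1.   ] yaw -2.925 F [ 12.2  -5.8 -48.1] T [-2.92 -3.19  0.54] g 17.7 j [ 0.25  0.29 -0.14 -0.   -1.13 -1.6 ]
depth 22.157798249188126 lat [-6.9  0.8 -0.2]
```

The key is still bound in the socket by residual torque, pulling at 48 N. I back off the pull and unwind more; the 0.3 mm allowance is about 0.3 rad.

>>> carry_out:
  motion:
    - [0, 0, 0, 0, 0, 10, -1]
    - [0, 0, -0.05, 0, 0, 15, -1]
    - [0, 0, -0.1, 0, 0, 16, -1]
    - [0, 0, -0.1, 0, 0, 16, -1]

```text
clock: 12.88
position: [573.4, -19.7, 239.4]
ee_rot: [-0.16, 0.987, -0.002, 0.011]
contact_force: [-3.9, -3.7, 4.9]
gripper_width: 17.2
grasp_force: 71.4
```

```bash
python3 chk.py
```

```text
t 12.88 tip [576.1 -19.8 122.5] n [-0.023  0.001  1.   ] yaw -2.82 F [-3.9 -3.7  4.9] T [-1.52  1.5   0.93] g 17.2 j [ 0.25  0.29 -0.15  0.01 -1.11 -1.5 ]
depth 23.009694401891707 lat [-0.8 -0.9 -0. ]
```

>>> carry_out:
  motion:
    - [0, 0, -0.04, 0, 0, 0, -1]
    - [0, 0, -0.08, 0, 0, 0, -1]
    - [0, 0, -0.08, 0, 0, 0, -1]

```text
clock: 13.25
position: [573.3, -19.8, 239.5]
ee_rot: [-0.198, 0.98, -0.003, 0.011]
contact_force: [-4.5, -3.6, 4.6]
gripper_width: 16.9
grasp_force: 70.8
```

```bash
python3 chk.py
```

```text
t 13.25 tip [576.  -19.9 122.5] n [-0.023  0.001  1.   ] yaw -2.743 F [-4.5 -3.6  4.6] T [-1.54  1.58  0.1 ] g 16.9 j [ 0.25  0.29 -0.15  0.01 -1.11 -1.43]
depth 22.99596686944581 lat [-0.9 -1.  -0. ]
```

Torque is now near zero. I relieve the side load and lift gently.

>>> carry_out:
  motion:
    - [0, 0, -0.02, 1, 0, 0, -1]
    - [0, 0, -0.02, 1, 0, -2, -1]
    - [0, 0, -0.02, 1, 0, -4, -1]
    - [0, 0, -0.02, 1, 0, -6, -1]

```text
clock: 13.75
position: [572.3, -19.6, 239.9]
ee_rot: [-0.207, 0.978, -0.002, 0.01]
contact_force: [4.4, -5.6, -18.8]
gripper_width: 17.0
grasp_force: 68.7
```

```bash
python3 chk.py
```

```text
t 13.75 tip [574.8 -19.5 123. ] n [-0.021 -0.001  1.   ] yaw -2.724 F [  4.4  -5.6 -18.8] T [-2.6  -1.19 -0.  ] g 17.0 j [ 0.25  0.29 -0.15  0.   -1.11 -1.41]
depth 22.49564585266248 lat [-2.1 -0.6 -0.1]
```

Turning has left a bending moment about the closing axis, so the key is cocked in the grip. I'll take the pull off, open a little so it settles, and regrip.

>>> carry_out:
  motion:
    - [0, 0, 0, 0, 0, 4, -1]
    - [0, 0, 0, 0, 0, 4, -0.4]
    - [0, 0, 0, 0, 0, 4, -0.4]
    - [0, 0, 0, 0, 0, 4, -0.4]
    - [0, 0, 0, 0, 0, 4, -0.4]

```text
clock: 14.38
position: [574.1, -18.9, 240.7]
ee_rot: [-0.208, 0.978, -0.002, 0.014]
contact_force: [-0.3, -0.3, -0.2]
gripper_width: 25.7
grasp_force: 0.0
```

```bash
python3 chk.py; python3 -c "
from rel import *
rel(*key(C,23,-2.72,-.027))"
```

```text
t 14.38 tip [577.4 -18.7 123.8] n [-0.028 -0.002  1.   ] yaw -2.722 F [-0.3 -0.3 -0.2] T [-0.01  0.08 -0.06] g 25.7 j [ 0.25  0.29 -0.15  0.01 -1.11 -1.41]
depth 21.74811280842262 lat [0.5 0.2 0. ]
turn [ 0.001  0.001 -0.002] shift [0.4 0.2 1.3]
```

>>> carry_out:
  motion:
    - [0, 0, 0, 0, 0, 1, -1]
    - [0, 0, 0, 0, 0, 1, -1]
    - [0, 0, 0, 0, 0, 1, -1]

```text
clock: 14.75
position: [574.4, -19.4, 240.5]
ee_rot: [-0.208, 0.978, -0.003, 0.014]
contact_force: [-1.2, -0.1, 5.9]
gripper_width: 17.4
grasp_force: 58.8
```

```bash
python3 chk.py
```

```text
t 14.75 tip [577.8 -19.3 123.5] n [-0.029 -0.001  1.   ] yaw -2.721 F [-1.2 -0.1  5.9] T [-0.13  0.21  0.11] g 17.4 j [ 0.25  0.29 -0.15  0.01 -1.1  -1.41]
depth 21.987429512156677 lat [ 0.9 -0.4  0. ]
```

Moments are now small (0.1–0.2 N m). I lift again.

>>> carry_out:
  motion:
    - [0, 0, 0, 0, 0, -2, -1]
    - [0, 0, 0, 0, 0, -4, -1]
    - [0, 0, 0, 0, 0, -6, -1]
    - [0, 0, 0, 0, 0, -8, -1]

```text
clock: 15.25
position: [573.5, -19.3, 246.4]
ee_rot: [-0.208, 0.978, -0.002, 0.012]
contact_force: [2.5, -1.8, -6.8]
gripper_width: 17.1
grasp_force: 58.5
```

```bash
python3 chk.py
```

```text
t 15.25 tip [576.4 -19.2 129.5] n [-0.025 -0.001  1.   ] yaw -2.722 F [ 2.5 -1.8 -6.8] T [-0.53 -0.98  0.1 ] g 17.1 j [ 0.25  0.29 -0.14  0.01 -1.12 -1.41]
depth 16.02795947640898 lat [-0.3 -0.3 -0. ]
```

It is sliding out, so I continue.

>>> carry_out:
  motion:
    - [0, 0, 0, -1, 0, -5, -1]
    - [0, 0, 0, -1, 0, -12, -1]
    - [0, 0, 0, -1, 0, -22, -1]
    - [0, 0, 0, -1, 0, -42, -1]
    - [0, 0, 0, -1, 0, -65, -1]

```text
clock: 15.88
position: [572.5, -18.8, 314.4]
ee_rot: [-0.208, 0.978, -0.002, 0.014]
contact_force: [-0.2, -0.0, -2.0]
gripper_width: 17.1
grasp_force: 58.9
```

```bash
python3 chk.py; python3 - <<'E'
from rel import *
import pickle
a=cam('scene');b=cam('top');w=cam('wrist')
s=read_state();r=R.from_quat(s['ee_rot']);P=s['position'];tip=P+r.apply([0,0,117])
pickle.dump((a,b,w,P,s['ee_rot']),open('out.pkl','wb'))
o=[]
for d,h in((a,40),(b,40)):
    x,y=[int(v) for v in proj(d,tip)];print(x-h,y-h,proj(d,tip))
    o.append(np.clip(cv2.resize(d['color'][y-h:y+h,x-h:x+h],(400,400),interpolation=cv2.INTER_CUBIC).astype(float)*1.3,0,255))
cv2.imwrite('pics/o.png',np.hstack(o).astype('uint8'))
# plan over hole: tip over (485,-281), vertical, yaw choices
for y in(-2.37,): rel((485,-280.5,117+90),down(y))
E
```

```text
t 15.88 tip [575.7 -18.6 197.4] n [-0.027 -0.001  1.   ] yaw -2.722 F [-0.2 -0.  -2. ] T [-0.02  0.03 -0.01] g 17.1 j [ 0.25  0.24 -0.03  0.01 -1.28 -1.41]
depth -51.909087923316356 lat [0.7 0.3 0. ]
243 146 [283.74305261 186.87440964]
202 110 [242.92378034 150.46342761]
turn [-0.016  0.027 -0.352] shift [ 190.5 -202.   104.4]
```

View pics/o.png

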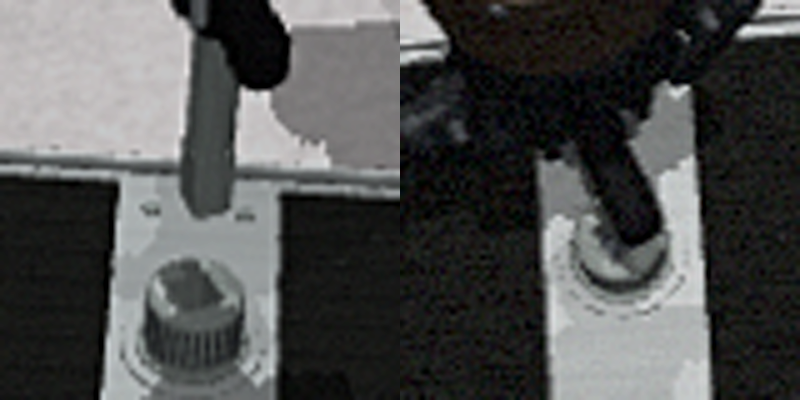

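The tip is at (284.2,187.4) in the scene view, against a predicted (283.7,186.9), so the key is straight in the grip. Next I refine the hole from the earlier stand view.

```bash
python3 - <<'E'
from rel import *
import pickle
w=pickle.load(open('w3.pkl','rb'))
for p in((241,234),(382,193),(290,140),(330,278)): print(onz(w,p[0]/1.25,p[1]/1.25,60).round(1))
# hole in 'out' top view: dark blob near predicted
a,b,w2,P,q=pickle.load(open('out.pkl','rb'))
for n,d in(('top',b),('wrist',w2)):
    u=proj(d,(485,-281,60));print(n,u)
    x,y=[int(v) for v in u]
    if 15<x<495 and 15<y<368:
        g=cv2.cvtColor(d['color'],cv2.COLOR_BGR2GRAY)[y-14:y+15,x-14:x+15]
        for t in(20,30,40):
            m=(g<t).astype('uint8');k,l,st,ce=cv2.connectedComponentsWithStats(m)
            print(t,[(st[i,4],(ce[i]+[x-14,y-14]).round(1),onz(d,*(ce[i]+[x-14,y-14]),60).round(1)) for i in range(1,k) if st[i,4]>15][:4])
        print(np.percentile(g,[5,25,50,75,95]))
E
```

```text
[ 435.8 -253.1   60. ]
[ 533.  -307.1   60. ]
[ 513.2 -231.7   60. ]
[ 457.5 -327.7   60. ]
top [353.26206871 201.25337143]
20 [(np.int32(28), array([355.8, 201.6]), array([ 484.2, -287.2,   60. ]))]
30 [(np.int32(61), array([354.8, 200.9]), array([ 486. , -284.8,   60. ]))]
40 [(np.int32(72), array([354.7, 200.7]), array([ 486.5, -284.5,   60. ]))]
[22. 57. 60. 62. 65.]
wrist [ 51.64215195 -40.70543558]
```

>>> carry_out:
  motion:
    - [0, 0, 0, 40, -42, 0, -1]
    - [0, 0, -0.1, 80, -84, 0, -1]
    - [0, 0, -0.2, 120, -126, 3, -1]
    - [-0.016, 0.027, -0.3, 160, -168, 6, -1]
    - [-0.016, 0.027, -0.352, 190, -202, 10, -1]

```text
clock: 16.65
position: [480.7, -282.4, 298.8]
ee_rot: [-0.377, 0.926, 0.001, -0.003]
contact_force: [0.5, 0.5, -3.3]
gripper_width: 16.9
grasp_force: 59.0
```

>>> carry_out:
  motion:
    - [0, 0, 0, 0, 0, 30, -1]
    - [0, 0, 0, 0, 0, 60, -1]
    - [0, 0, 0, 0, 0, 90, -1]
    - [0, 0, 0, 0, 0, 105, -1]
    - [0, 0, 0, 0, 0, 105, -1]

```text
clock: 17.27
position: [480.9, -280.7, 193.7]
ee_rot: [-0.376, 0.926, 0.001, -0.003]
contact_force: [0.2, 0.6, -2.0]
gripper_width: 16.7
grasp_force: 59.1
```

```bash
python3 chk.py;python3 -c "
from rel import *
rel((485.4,-281,117+64),down(-2.37))"
```

```text
t 17.27 tip [ 480.1 -280.7   76.7] n [0.007 0.    1.   ] yaw -2.37 F [ 0.2  0.6 -2. ] T [-0.02 -0.09 -0.  ] g 16.7 j [-0.24  0.32 -0.23  0.   -1.03 -0.56]
depth 66.3708646411538 lat [ -97.8 -261.8   -2.4]
turn [ 0.005 -0.005  0.   ] shift [-3.1 -3.4 12.7]
```

>>> carry_out:
  motion:
    - [0.005, -0.005, 0, -3, -3.4, 4, -1]
    - [0.005, -0.005, 0, -3, -3.4, 10, -1]
    - [0.005, -0.005, 0, -3, -3.4, 16, -1]
    - [0.005, -0.005, 0, -3, -3.4, 20, -1]
    - [0.005, -0.005, 0, -3, -3.4, 24, -1]

```text
clock: 17.9
position: [485.9, -281.3, 170.5]
ee_rot: [-0.376, 0.926, -0.001, 0.001]
contact_force: [0.6, -0.7, -3.0]
gripper_width: 17.1
grasp_force: 59.2
```

```bash
python3 chk.py
```

```text
t 17.9 tip [ 486.3 -281.5   53.5] n [-0.003  0.001  1.   ] yaw -2.37 F [ 0.6 -0.7 -3. ] T [0.02 0.1  0.03] g 17.1 j [-0.24  0.34 -0.26  0.   -0.97 -0.56]
depth 89.67904871134975 lat [ -92.3 -262.6   -2.3]
```

>>> carry_out:
  motion:
    - [0, 0, 0, 0, 0, 6, -1]
    - [0, 0, 0, 0, 0, 12, -1]
    - [0, 0, 0, 0, 0, 18, -1]
    - [0, 0, 0, 0, 0, 22, -1]

```text
clock: 18.4
position: [486.0, -281.3, 148.3]
ee_rot: [-0.376, 0.926, -0.001, 0.001]
contact_force: [0.2, -0.1, -2.9]
gripper_width: 16.5
grasp_force: 59.2
```

```bash
python3 chk.py
```

```text
t 18.4 tip [ 486.3 -281.4   31.3] n [-0.002  0.001  1.   ] yaw -2.37 F [ 0.2 -0.1 -2.9] T [ 0.01  0.14 -0.08] g 16.5 j [-0.24  0.37 -0.29  0.   -0.92 -0.56]
depth 111.9304468389272 lat [ -92.8 -262.5   -2.3]
```

It's going in cleanly. Next, down to the floor: the tip should stop at about z = 10.

>>> carry_out:
  motion:
    - [0, 0, 0, 0, 0, 6, -1]
    - [0, 0, 0, 0, 0, 12, -1]
    - [0, 0, 0, 0, 0, 16, -1]
    - [0, 0, 0, 0, 0, 19, -1]
    - [0, 0, 0, 0, 0, 20, -1]

```text
clock: 19.02
position: [486.3, -281.5, 129.7]
ee_rot: [-0.377, 0.926, -0.001, 0.001]
contact_force: [-1.9, 2.3, 6.2]
gripper_width: 17.0
grasp_force: 60.3
```

```bash
python3 chk.py
```

```text
t 19.02 tip [ 486.7 -281.6   12.7] n [-0.003  0.002  1.   ] yaw -2.369 F [-1.9  2.3  6.2] T [ 0.73  0.76 -0.04] g 17.0 j [-0.24  0.39 -0.31  0.   -0.87 -0.56]
depth 130.54949876213195 lat [ -92.9 -262.7   -2.3]
```

The key is on the floor. I release it and rise straight up.

>>> carry_out:
  motion:
    - [0, 0, 0, 0, 0, -1, -0.4]
    - [0, 0, 0, 0, 0, -1, 0]
    - [0, 0, 0, 0, 0, -1, 0.6]
    - [0, 0, 0, 0, 0, -1, 0.6]
    - [0, 0, 0, 0, 0, -1, 0.6]

```text
clock: 19.65
position: [486.1, -281.4, 129.8]
ee_rot: [-0.376, 0.926, -0.001, 0.001]
contact_force: [0.1, -1.2, 0.1]
gripper_width: 68.4
grasp_force: 0.0
```

>>> carry_out:
  motion:
    - [0, 0, 0, 0, 0, -20, 0.6]
    - [0, 0, 0, 0, 0, -60, 0.6]
    - [0, 0, 0, 0, 0, -110, 0.6]
    - [0, 0, 0, 0, 0, -160, 0.6]
    - [0, 0, 0, 0, 0, -160, 0.6]

```text
clock: 20.27
position: [487.6, -282.1, 294.9]
ee_rot: [-0.377, 0.926, -0.005, 0.005]
contact_force: [-0.4, 0.3, -1.0]
gripper_width: 68.5
grasp_force: 0.0
```

```bash
python3 - <<'E'
from rel import *
s=read_state();print(s['clock'],s['position'],s['contact_force'].round(1))
w=cam('wrist');a=cam('scene')
K=np.array([486,-281.5,127])
for d in(a,w):
    ax=R.from_euler('z',.771).apply([50,0,0]);print([proj(d,K+k*ax).round(1) for k in(-1,0,1)])
    u=proj(d,K);x,y=[int(v) for v in u];h=60
    x0,y0=max(0,x-h),max(0,y-h)
    g=d['color'][y0:y+h,x0:x+h].max(2);m=(g<22).astype('uint8')
    k,l,st,ce=cv2.connectedComponentsWithStats(m)
    for i in range(1,k):
        if st[i,4]>60:
            c=max(cv2.findContours((l==i).astype('uint8'),0,2)[0],key=len);print(st[i,4],ce[i]+[x0,y0],cv2.minAreaRect(c))
E
```

```text
20.275 [ 487.55399708 -282.05206571  294.91541628] [-0.4  0.3 -1. ]
[array([165.5, 157.3]), array([175.5, 168.8]), array([186.1, 180.9])]
284 [175.93309859 169.89788732] ((60.02000427246094, 61.86000442504883), (34.60000228881836, 10.600000381469727), 53.13010025024414)
231 [231.45021645 210.61038961] ((115.0, 96.0), (46.0, 8.0), 90.0)
186 [130.01612903 211.81182796] ((15.032791137695312, 104.63935089111328), (8.962581634521484, 29.192407608032227), 50.194427490234375)
[array([256.4, 114.9]), array([256.3, 170. ]), array([256.2, 219.7])]
2235 [258.89440716 164.89977629] ((61.04894256591797, 57.331329345703125), (57.723297119140625, 102.90965270996094), 27.135141372680664)
```

The bar centre in the scene view is (175.9,169.9), against an expected (175.5,168.8), so the key is upright and fully down. Handing in.

```bash
python3 -c "
from bench import *
print(job_done())"
```

```text
the job is handed in; nothing more can be done
None
```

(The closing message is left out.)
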